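# Load the pickle press and wind it two clicks past bearing

## Task

Take the steel pickle pan by its black handle and slide it, drop lid and all, in between the rails of the ratchet press until it is fully home against the back stop. Then turn the press's black knob clockwise until you feel the foot come to bear on the wooden drop lid, carry on until the pawl has clicked over two more teeth, no further, and let go so that the pawl alone holds the pressure. Do not ram the pan or overwind the press, and leave everything else where it is.

Things in the scene. Friction and masses are not known exactly. Their poses are not given: they have to be found in the camera images.
- pickle_press: Steel hand press, fixed on the table: low rails, back stop, two round columns, flat cross head with the knob on top. Origin on the table below the knob's axis; x points from the open mouth to the back stop, z up. Cross head 118 to 127 mm above the table, x -30 to +49 mm, y +/-95 mm; columns 16 mm thick at x 0, y +/-80 mm; nuts on top to 133 mm.
- press_mouth (a point): Middle of the rails' front ends, on the table, 70 mm in front of the press's origin. The rails are 18 mm high, their inner faces 59 mm either side of the middle line; flared lips lead in from 100 mm in front of the origin. The back stop's face is 135 mm behind this point (65 mm behind the origin).
- press_foot (a point): Where the middle of the round foot's underside (46 mm wide) hangs at knob reading 0, 78.5 mm above the table; the point itself is fixed to the frame. The foot sinks 3 mm for each tooth turned. It is sprung: 16 N of preload, then 3.5 N more per mm, so each tooth past bearing adds about 10.5 N on the lid.
- knob_grip (a point): The knob's axis at the height to grip, 160 mm above the table; fixed to the frame, it does not turn with the knob. The knob is round, fluted, black, 44 mm across, 142 to 176 mm above the table. Below it (129 to 137 mm) is the ratchet wheel, 62 mm across, with the pawl beside it.
- knob (a joint): Turn of knob and ratchet wheel in rad, growing clockwise seen from above (tightening). 12 teeth, 0.524 rad apart: the pawl drops in as the reading passes 0.524 k and stops it turning back; let go in between, it runs back to the last tooth passed. Starts at tooth 0 or 1. Free turning takes 0.05 to 0.09 N m; bearing adds about 0.09 at once, then 0.06 with each tooth.
- pan: Loose rectangular stainless pan, 130 (x) x 112 (y) x 72 mm, about 0.7 kg with contents. Origin at the centre of its underside; x points away from the handle, z up. Home in the press when its origin is under the knob and its x axis along the press's: the end wall at x = +65 mm then touches the back stop, with 3 mm to spare at each side.
- lid_block (a point): Nominal top of the wooden block (46 x 46 mm) in the middle of the pan's wooden drop lid, on which the foot bears. The true top is up to 6.5 mm higher or lower than this point (60 to 73 mm above the table) by how full the pan is, so bearing comes at a knob reading of 0.9 to 3.3 rad, anywhere between two teeth. The first click is the next tooth passed after bearing.
- pan_handle (a point): Centre of the pan's black handle: a level bar 18 mm wide, 16 mm thick, 70 mm long, sticking out from the end wall along the pan's -x; its middle is 55 mm above the table and 115 mm from the pan's centre.
- spoon: Bystander: steel measuring spoon, 132 mm long.
- probe: Bystander: white probe thermometer, 174 mm long.
- timer: Bystander: round kitchen timer, 68 mm across.
- red_bowl: Bystander: red lacquer bowl, 150 mm across, with its lid on.
- pulp_12: Bystander: white pulp bowl, 150 mm across.
- pulp_18: Bystander: white pulp bowl, 150 mm across.

How it is judged:
By the outcome, as a careful person would: the job done as asked, in the order asked, and still so for the second after the job is handed in, with the robot touching nothing.
It also fails if it takes over 72 s, if anything falls off the work surface, if the arm or the gripper's body presses on something with over 40 N, if the wrist force passes 120 N, or if a joint passes its speed limit or range.

## Robot

A 7-joint arm with a two-finger parallel gripper is mounted at the origin on a cart in front of the work surface, level with it; the furniture and walls round the work are solid. World frame = base frame: x ahead of the robot, y to its left, z up, the work surface at z = 0. Lengths are in m, angles in degrees, forces in N, time in s.
With the tool pointing down it reaches from about 0.425 to 0.95 m from the base axis. Payload 4.7 kg.
Tool frame: the origin (TCP) lies midway between the tips of the shut fingers; the grasp point (between the pads) lies 19 mm behind it; z points along the fingers, y is the line along which they close (so a half turn about z gives the same grasp; the last joint's range is limited). The gripper opens to 87 mm and grips with 3 to 60 N. Pads are 19 mm wide; open, the fingers measure 117 mm over their backs; the gripper's body (75 mm by 190 mm) begins 51 mm behind the grasp point.
Start: joints at [64.292, 26.849, -2.785, 87.806, 1.381, 65.374, -4.715], TCP at [0.275, -0.616, 0.223] pointing down, gripper open.
Joint ranges: [-148.3, 148.3], [-19.14, 114.17], [-79.39, 73.82], [5.75, 140.21], [-59.74, 239.74], [12.07, 113.84], [-152.46, 152.46]. Speed limits (degrees/s): [147.25, 147.25, 180, 180, 180, 180, 180].

## Interface

Orientations are given as a 3x3 rotation matrix whose columns are the frame's x, y, z axes.
In Python, from rig import arm gives the robot as it stands.
- The arm moves only by the tool move_arm, never from a script. Its argument "series" is a list that holds one entry, the list of rows, each a list of 6 numbers: the shift along the tool's x, y, z as a fraction of full scale, then the turn, a rotation vector about the tool's x, y, z as a fraction of full scale. In form: [[[dx, dy, dz, ax, ay, az], ...]]. A call has exactly 5 rows; each row shifts and turns the commanded pose from where the row before left it, along the tool's axes as they then stand; what a row does not reach is not made up. Full scale, the value 1, is 0.025 m for a shift and 0.12 rad for a turn. A row lasts 1/12 s, in which the tool goes at most 41.7 mm and 7.16 degrees, less where a joint would pass 70% of its speed; a pose out of reach is approached as far as the arm can. A call with a number of a shift or a turn outside -1 to 1 is refused whole. A call with a gripper value outside its range is refused whole. "gripper" is the closure, from 0 (fully open) to 1 (shut), set as the call begins (left out, the last holds). The fingers move at their own pace and stop on an object; "force" is the grip in N (left out, the last holds). Time passes only in rows, so rows that do not move let the fingers close, or fill a call up. It gives the time, the measured TCP pose, the force, the opening and the grip force at its end, in the units of the state.
- arm.sense(): the state, without advancing time (a new reading comes with each control period).
- arm.camera(name): name is "scene" or "top"; returns the picture (400x640x3 uint8, red, green, blue); there is no depth.
- arm.get_calibration(name): a dict with "intrinsics" (3x3 intrinsics, pixels), "R" (3x3) and "t" (3): a world point X has camera coordinates R X + t. Camera axes: x right, y down, z forward; pixel columns grow to the right and rows downward; lengths in m; the calibration is good to about 2 mm. A picture is of the moment at which its call begins. get_calibration takes no time and is no camera call.
- arm.hand_in(): hands the job in; it is judged then, once.
The state is a dict: "time": time; "joint_positions": joint angles; "qd": joint speeds; "joint_torque": joint torques, N m; "ee_pos": TCP position; "ee_rot": TCP orientation; "wrist_force": force on the tool from outside, world axes, zero at the start; "moment": the same for the moment, N m; "finger_gap": opening from 0.0 (shut) to 1.0 (fully open); "finger_force": force on a finger pad.
Only numpy, scipy, OpenCV 4.12 (cv2) and the standard library are available. Lean on these libraries where they do the work, as an engineer would, in place of code of your own. Each camera call takes 0.05 s, during which the arm holds its last target. There are 200 camera calls.

## Working session

There is one attempt and no reset: what is moved stays moved. The work goes in short steps, Python scripts to look and compute and a tool call to move; the robot and the scene stay as the last step left them, time stands still between calls to the robot, and variables do not carry over. Pictures are saved under pics/ and viewed, at most 10 in all, crops included, and the job is handed in when it is done.

Besides the shell and the picture viewer there is one more tool, called after "Request:" in YAML: its name, and indented under it one key for each argument. move_arm: Moves the arm, as the interface text tells. Its arguments: {"type":"object","properties":{"series":{"type":"array","items":{"type":"array","items":{"type":"array","items":{"type":"number"}}}},"gripper":{"type":"number"},"force":{"type":"number"}},"required":["series"]}

```bash
mkdir -p pics; ls; python3 - <<'E'
from rig import arm
import cv2
for n in("scene","top"):
    cv2.imwrite(f"pics/{n}0.png",arm.camera(n)[:,:,::-1]); c=arm.get_calibration(n); print(n,c)
s=arm.sense(); print(s)
E
```

```text
pics
scene {'intrinsics': array([[479.75691146,   0.        , 313.43448457],
       [  0.        , 479.75691146, 206.87433474],
       [  0.        ,   0.        ,   1.        ]]), 'R': array([[-0.7952749 , -0.60620956, -0.0069145 ],
       [-0.25775703,  0.34842578, -0.90119964],
       [ 0.54872502, -0.71491919, -0.43334905]]), 't': array([0.52851434, 0.24008073, 1.15107893])}
top {'intrinsics': array([[394.02276893,   0.        , 313.3377211 ],
       [  0.        , 394.02276893, 200.50266335],
       [  0.        ,   0.        ,   1.        ]]), 'R': array([[-0.01632772, -0.99974055, -0.01588186],
       [-0.99420246,  0.01792151, -0.10602021],
       [ 0.10627733,  0.01405872, -0.99423714]]), 't': array([0.03881254, 0.67353896, 1.16312441])}
{'time': 0.1, 'joint_positions': array([64.29013841, 26.89297259, -2.78518327, 87.86857918,  1.38033818,
       65.3750118 , -4.71374202]), 'qd': array([ 0.02930649, -0.13186867, -0.03326743, -0.25345712, -0.07143546,
       -0.03244623,  0.06486894]), 'joint_torque': array([ 7.26621129e-04, -5.09168565e+01, -8.09849217e-02, -2.36827826e+01,
       -6.14779838e-02,  3.44719179e-02,  4.36628534e-05]), 'ee_pos': array([ 0.27492441, -0.61586718,  0.22158847]), 'ee_rot': array([[ 9.13133234e-01,  4.07660512e-01, -7.77528944e-04],
       [ 4.07661250e-01, -9.13131795e-01,  1.62149920e-03],
       [-4.89652055e-05, -1.79761323e-03, -9.99998383e-01]]), 'wrist_force': array([ 0.23295656, -0.87821705, -0.14095899]), 'moment': array([ 0.04427778, -0.00229029,  0.05690113]), 'finger_force': 0.0, 'finger_gap': 1.0010038003715134}
```

View pics/scene0.png

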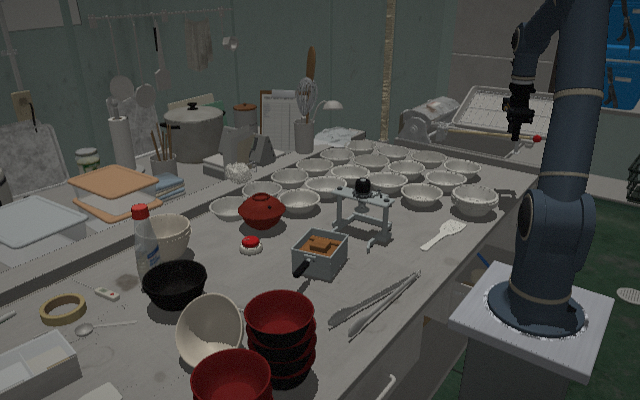

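View pics/top0.png

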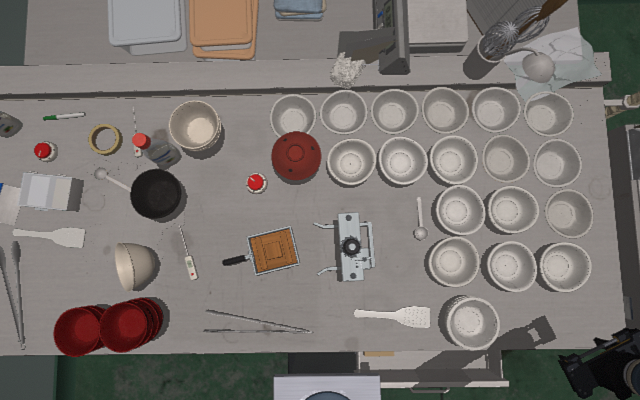

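The top view shows the pan near (273,250) with its handle to the left at (235,261). The press is at (350,246), with its mouth facing left. I'll enlarge that area.

```bash
cat > h.py <<'E'
import numpy as np,cv2
from rig import arm
def ray(n,uv,z):
    c=arm.get_calibration(n);R,t,K=map(np.array,(c["R"],c["t"],c["intrinsics"]))
    o=-R.T@t; d=R.T@np.linalg.solve(K,[uv[0],uv[1],1.]); return o+d*(z-o[2])/d[2]
def proj(n,X):
    c=arm.get_calibration(n); p=c["intrinsics"]@(c["R"]@np.array(X)+c["t"]); return p[:2]/p[2]
E
python3 - <<'E'
from h import *
im=cv2.imread("pics/top0.png")[200:295,215:385]
cv2.imwrite("pics/topc.png",cv2.resize(im,None,fx=4.7,fy=4.7,interpolation=cv2.INTER_CUBIC))
top=cv2.imread("pics/top0.png")
hsv=cv2.cvtColor(top,cv2.COLOR_BGR2HSV)
def cc(m,box):
    x0,y0,x1,y1=box; k=np.zeros_like(m);k[y0:y1,x0:x1]=m[y0:y1,x0:x1]
    c=max(cv2.findContours(k,0,1)[0],key=cv2.contourArea); return c
w=cv2.inRange(hsv,(5,100,60),(25,255,255))
c=cc(w,(240,215,310,285)); r=cv2.minAreaRect(c); print("wood",r,cv2.contourArea(c))
b=cv2.inRange(hsv,(0,0,0),(180,255,60))
c=cc(b,(215,245,252,275)); r=cv2.minAreaRect(c); print("handle",r, [ray("top",p,.063)[:2].round(4) for p in cv2.boxPoints(r)])
c=cc(b,(335,230,365,262)); r=cv2.minEnclosingCircle(c); print("knob",r,ray("top",r[0],.17))
s=cv2.imread("pics/scene0.png");hs=cv2.cvtColor(s,cv2.COLOR_BGR2HSV)
c=cc(cv2.inRange(hs,(0,0,0),(180,255,60)),(345,170,380,200)); print("scene knob",cv2.boundingRect(c))
E
```

```text
wood ((273.0000305175781, 250.00003051757812), (34.44005584716797, 40.74597930908203), 75.96376037597656) 1326.5
handle ((233.68466186523438, 260.31744384765625), (5.99065637588501, 22.545480728149414), 75.0685806274414) [array([0.4993, 0.2981]), array([0.5152, 0.2339]), array([0.4983, 0.2293]), array([0.4824, 0.2934])]
knob ((350.68182373046875, 246.77272033691406), 8.768226623535156) [ 0.53403569 -0.07212641  0.17      ]
scene knob (347, 178, 29, 21)
```

View pics/topc.png

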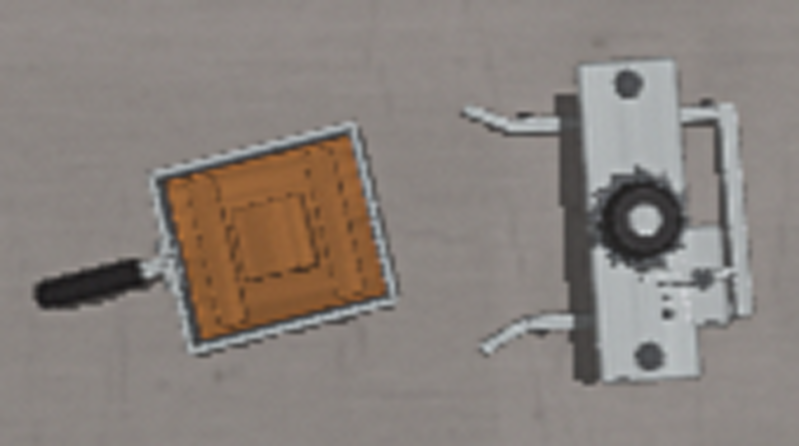

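The crop shows the pan rim corners at about (155,175), (355,125), (397,297) and (192,352). The knob hub is at (643,219) and the nuts are at (628,84) and (649,356). The rails run to the left, with lip tips at (465,112) and (485,350).

```bash
python3 - <<'E'
from h import *
f=lambda x,y:(215+(x+.5)/4.7-.5,200+(y+.5)/4.7-.5)
C=np.array([ray("top",f(*p),.072)[:2] for p in((155,175),(355,125),(397,297),(192,352))])
print("rim",C.round(4).tolist(),"centre",C.mean(0)); 
ax=(C[1]+C[2]-C[0]-C[3]); print("sides",[np.linalg.norm(C[i]-C[i-1]).round(4) for i in range(4)],"yaw",np.degrees(np.arctan2(ax[1],ax[0])), np.degrees(np.arctan2(*(C[0]+C[1]-C[2]-C[3])[::-1]))-90)
N=np.array([ray("top",f(*p),.133)[:2] for p in((628,84),(649,356))]); y=N[0]-N[1]
print("press",N.mean(0),np.linalg.norm(y),"yaw",np.degrees(np.arctan2(y[1],y[0]))-90)
print("knob hub",ray("top",f(643,219),.176))
H=np.array([ray("top",f(*p),.127)[:2] for p in((581,63),(678,60),(700,377),(602,381))]);y=H[0]+H[1]-H[2]-H[3];print("head",H.mean(0),np.degrees(np.arctan2(y[1],y[0]))-90,[np.linalg.norm(H[i]-H[i-1]).round(4) for i in range(4)])
B=np.array([ray("top",f(*p),.018)[:2] for p in((512,125),(525,321))]);print("rail ends",B.mean(0),B)
B=np.array([ray("top",f(*p),.04)[:2] for p in((728,105),(744,315))]);print("backstop",B)
# handle black ends
print("handle",[ray("top",f(*p),.063)[:2] for p in((36,294),(142,270))])
E
```

```text
rim [[0.5666, 0.2212], [0.5957, 0.096], [0.4891, 0.0711], [0.4575, 0.1981]] centre [0.52721262 0.14662844]
sides [np.float64(0.1116), np.float64(0.1285), np.float64(0.1095), np.float64(0.1309)] yaw -76.48210349894714 -77.4695005424543
press [ 0.53520439 -0.07438675] 0.1589090045974992 yaw -87.06584108609889
knob hub [ 0.53557707 -0.07363777  0.176     ]
head [ 0.53520298 -0.07586568] -87.61572707412081 [np.float64(0.1867), np.float64(0.0577), np.float64(0.186), np.float64(0.0573)]
rail ends [ 0.53299762 -0.00549728] [[ 0.59621613 -0.00250936]
 [ 0.46977911 -0.0084852 ]]
backstop [[ 0.60575435 -0.14076201]
 [ 0.4728021  -0.14668867]]
handle [array([0.49397738, 0.29728301]), array([0.50778746, 0.23089906])]
```

```bash
cat >> h.py <<'E'
from scipy.spatial.transform import Rotation as Ro
def yaw(R): return np.degrees(np.arctan2(R[1,1],R[0,1]))   # heading of tool y
def down(y):
    a=np.radians(y); Y=np.array([np.cos(a),np.sin(a),0]); Z=np.array([0,0,-1.]); return np.stack([np.cross(Y,Z),Y,Z],1)
def plan(way,start=None):
    """way: (pos,yaw,rows); prints rows in tool axes and units"""
    s=arm.sense(); p,R=(s["ee_pos"],s["ee_rot"]) if start is None else (np.array(start[0]),down(start[1]))
    out=[]
    for q,y,n in way:
        r=(Ro.from_matrix(R.T@down(y))).as_rotvec()/n; d=(np.array(q)-p)/n
        for i in range(n):
            out.append(np.r_[R.T@d/.025,r/.12]); R=R@Ro.from_rotvec(r).as_matrix()
        p=np.array(q); R=down(y)
    o=np.round(out,2)+0.
    for i in range(0,len(o),5): print(str(o[i:i+5].tolist()).replace(" ",""))
def st():
    s=arm.sense(); print(round(s["time"],2),s["ee_pos"].round(4),"yaw",yaw(s["ee_rot"]).round(2),"F",s["wrist_force"].round(1),"M",s["moment"].round(3),"gap",round(s["finger_gap"],3),"ff",s["finger_force"], s["joint_positions"].round(0))
E
python3 -c "
from h import *
plan([((.5,-.36,.235),-40,15),((.545,0,.235),-10,15),((.501,.259,.15),13,15)])"
```

```text
[[0.83,-0.38,-0.04,0.0,0.0,-0.25],[0.84,-0.35,-0.04,0.0,0.0,-0.25],[0.85,-0.33,-0.04,0.0,0.0,-0.25],[0.86,-0.3,-0.04,0.0,0.0,-0.25],[0.87,-0.28,-0.04,0.0,0.0,-0.25]]
[[0.87,-0.25,-0.04,0.0,0.0,-0.25],[0.88,-0.22,-0.04,0.0,0.0,-0.25],[0.89,-0.2,-0.04,0.0,0.0,-0.25],[0.89,-0.17,-0.04,0.0,0.0,-0.25],[0.9,-0.14,-0.04,0.0,0.0,-0.25]]
[[0.9,-0.12,-0.04,0.0,0.0,-0.25],[0.9,-0.09,-0.04,0.0,0.0,-0.25],[0.91,-0.06,-0.04,0.0,0.0,-0.25],[0.91,-0.03,-0.04,0.0,0.0,-0.25],[0.91,-0.01,-0.04,0.0,0.0,-0.25]]
[[0.81,-0.53,0.0,0.0,0.0,-0.29],[0.83,-0.5,0.0,0.0,0.0,-0.29],[0.85,-0.47,0.0,0.0,0.0,-0.29],[0.86,-0.44,0.0,0.0,0.0,-0.29],[0.88,-0.41,0.0,0.0,0.0,-0.29]]
[[0.89,-0.38,0.0,0.0,0.0,-0.29],[0.9,-0.34,0.0,0.0,0.0,-0.29],[0.92,-0.31,0.0,0.0,0.0,-0.29],[0.93,-0.28,0.0,0.0,0.0,-0.29],[0.94,-0.25,0.0,0.0,0.0,-0.29]]
[[0.94,-0.22,0.0,0.0,0.0,-0.29],[0.95,-0.18,0.0,0.0,0.0,-0.29],[0.96,-0.15,0.0,0.0,0.0,-0.29],[0.96,-0.12,0.0,0.0,0.0,-0.29],[0.96,-0.08,0.0,0.0,0.0,-0.29]]
[[0.66,-0.24,0.23,0.0,0.0,-0.22],[0.67,-0.22,0.23,0.0,0.0,-0.22],[0.67,-0.2,0.23,0.0,0.0,-0.22],[0.68,-0.18,0.23,0.0,0.0,-0.22],[0.68,-0.16,0.23,0.0,0.0,-0.22]]
[[0.69,-0.15,0.23,0.0,0.0,-0.22],[0.69,-0.13,0.23,0.0,0.0,-0.22],[0.69,-0.11,0.23,0.0,0.0,-0.22],[0.69,-0.09,0.23,0.0,0.0,-0.22],[0.7,-0.07,0.23,0.0,0.0,-0.22]]
[[0.7,-0.05,0.23,0.0,0.0,-0.22],[0.7,-0.03,0.23,0.0,0.0,-0.22],[0.7,-0.02,0.23,0.0,0.0,-0.22],[0.7,0.0,0.23,0.0,0.0,-0.22],[0.7,0.02,0.23,0.0,0.0,-0.22]]
```

Request:
move_arm:
  series:
    - [[0.83,-0.38,-0.05,0,0,-0.25],[0.84,-0.35,-0.05,0,0,-0.25],[0.85,-0.33,-0.05,0,0,-0.25],[0.86,-0.3,-0.05,0,0,-0.25],[0.87,-0.28,-0.05,0,0,-0.25]]
  gripper: 0

```text
time: 0.52
ee_pos: [0.353, -0.5282, 0.2291]
ee_rot: [[0.839, 0.544, 0.001], [0.544, -0.839, 0.0], [0.001, 0.0, -1.0]]
wrist_force: [-0.5, -0.1, -0.0]
finger_gap: 1.002
finger_force: 0.0
```

Request:
move_arm:
  series:
    - [[0.87,-0.25,-0.04,0,0,-0.25],[0.88,-0.22,-0.04,0,0,-0.25],[0.89,-0.2,-0.04,0,0,-0.25],[0.89,-0.17,-0.04,0,0,-0.25],[0.9,-0.14,-0.04,0,0,-0.25]]

```text
time: 0.93
ee_pos: [0.4274, -0.4434, 0.2342]
ee_rot: [[0.749, 0.662, 0.0], [0.662, -0.749, -0.0], [0.0, 0.0, -1.0]]
wrist_force: [-0.4, 0.7, -0.5]
finger_gap: 0.996
finger_force: 0.0
```

Request:
move_arm:
  series:
    - [[0.9,-0.12,-0.04,0,0,-0.25],[0.9,-0.09,-0.04,0,0,-0.25],[0.91,-0.06,-0.04,0,0,-0.25],[0.91,-0.03,-0.04,0,0,-0.25],[0.91,-0.01,-0.04,0,0,-0.25]]

```text
time: 1.35
ee_pos: [0.5022, -0.358, 0.2391]
ee_rot: [[0.642, 0.767, 0.0], [0.767, -0.642, -0.0], [0.0, 0.0, -1.0]]
wrist_force: [1.0, -0.3, -0.0]
finger_gap: 1.002
finger_force: 0.0
```

Request:
move_arm:
  series:
    - [[0.81,-0.53,0,0,0,-0.29],[0.83,-0.5,0,0,0,-0.29],[0.85,-0.47,0,0,0,-0.29],[0.86,-0.44,0,0,0,-0.29],[0.88,-0.41,0,0,0,-0.29]]

```text
time: 1.77
ee_pos: [0.5158, -0.2378, 0.239]
ee_rot: [[0.5, 0.866, 0.0], [0.866, -0.5, -0.0], [-0.0, 0.0, -1.0]]
wrist_force: [0.7, 0.7, -0.3]
finger_gap: 1.003
finger_force: 0.0
```

```bash
python3 -c "
from h import *
st()"
```

```text
1.77 [ 0.5158 -0.2378  0.239 ] yaw -29.99 F [ 0.7  0.7 -0.3] M [-0.048 -0.017 -0.04 ] gap 1.003 ff 0.0 [ 36.  17. -19. 101.   6.  63. -15.]
```

Request:
move_arm:
  series:
    - [[0.89,-0.38,0,0,0,-0.29],[0.9,-0.34,0,0,0,-0.29],[0.92,-0.31,0,0,0,-0.29],[0.93,-0.28,0,0,0,-0.29],[0.94,-0.25,0,0,0,-0.29]]

```text
time: 2.18
ee_pos: [0.5311, -0.1179, 0.239]
ee_rot: [[0.343, 0.94, 0.0], [0.94, -0.343, -0.0], [-0.0, 0.0, -1.0]]
wrist_force: [-0.8, 0.3, 0.7]
finger_gap: 0.998
finger_force: 0.0
```

Request:
move_arm:
  series:
    - [[0.94,-0.22,0,0,0,-0.29],[0.95,-0.18,0,0,0,-0.29],[0.96,-0.15,0,0,0,-0.29],[0.96,-0.12,0,0,0,-0.29],[0.96,-0.08,0,0,0,-0.29]]

```text
time: 2.6
ee_pos: [0.5462, 0.0019, 0.239]
ee_rot: [[0.175, 0.985, 0.0], [0.985, -0.175, -0.0], [-0.0, 0.0, -1.0]]
wrist_force: [-0.1, -0.1, -0.0]
finger_gap: 1.001
finger_force: 0.0
```

Request:
move_arm:
  series:
    - [[0.66,-0.24,0.2,0,0,-0.22],[0.67,-0.22,0.2,0,0,-0.22],[0.67,-0.2,0.2,0,0,-0.22],[0.68,-0.18,0.2,0,0,-0.22],[0.68,-0.16,0.2,0,0,-0.22]]

```text
time: 3.02
ee_pos: [0.5318, 0.0872, 0.2131]
ee_rot: [[0.045, 0.999, -0.001], [0.999, -0.045, -0.001], [-0.001, -0.0, -1.0]]
wrist_force: [0.1, 0.6, 0.4]
finger_gap: 0.997
finger_force: 0.0
```

Request:
move_arm:
  series:
    - [[0.69,-0.15,0.23,0,0,-0.22],[0.69,-0.13,0.23,0,0,-0.22],[0.69,-0.11,0.23,0,0,-0.22],[0.69,-0.09,0.23,0,0,-0.22],[0.7,-0.07,0.23,0,0,-0.22]]

```text
time: 3.43
ee_pos: [0.5177, 0.1738, 0.1843]
ee_rot: [[-0.087, 0.996, -0.0], [0.996, 0.087, -0.0], [-0.0, -0.0, -1.0]]
wrist_force: [0.2, -0.2, 0.1]
finger_gap: 1.0
finger_force: 0.0
```

Request:
move_arm:
  series:
    - [[0.7,-0.05,0.23,0,0,-0.22],[0.7,-0.03,0.23,0,0,-0.22],[0.7,-0.02,0.23,0,0,-0.22],[0.7,0,0.23,0,0,-0.22],[0.7,0.02,0.23,0,0,-0.22]]

```text
time: 3.85
ee_pos: [0.5036, 0.2603, 0.1555]
ee_rot: [[-0.217, 0.976, -0.0], [0.976, 0.217, -0.0], [-0.0, -0.0, -1.0]]
wrist_force: [-0.2, 0.6, 0.5]
finger_gap: 0.997
finger_force: 0.0
```

```bash
python3 - <<'E'
from h import *
st()
plan([((.501,.26,.036),13,10)])
im=arm.camera("scene"); x,y=proj("scene",(.505,.25,.06)).astype(int)
cv2.imwrite("pics/s1.png",cv2.resize(im[max(y-75,0):y+65,x-90:x+110,::-1],None,fx=4,fy=4,interpolation=cv2.INTER_CUBIC))
E
```

```text
3.85 [0.5036 0.2603 0.1555] yaw 12.55 F [-0.2  0.6  0.5] M [-0.036 -0.13  -0.038] gap 0.997 ff 0.0 [ -3.  25. -37. 105.  18.  55. -35.]
[[0.0,-0.01,0.48,0.0,0.0,-0.01],[0.0,-0.01,0.48,0.0,0.0,-0.01],[0.0,-0.01,0.48,0.0,0.0,-0.01],[0.0,-0.01,0.48,0.0,0.0,-0.01],[0.0,-0.01,0.48,0.0,0.0,-0.01]]
[[0.0,-0.01,0.48,0.0,0.0,-0.01],[0.0,-0.01,0.48,0.0,0.0,-0.01],[0.0,-0.01,0.48,0.0,0.0,-0.01],[0.0,-0.01,0.48,0.0,0.0,-0.01],[0.0,-0.01,0.48,0.0,0.0,-0.01]]
```

View pics/s1.png

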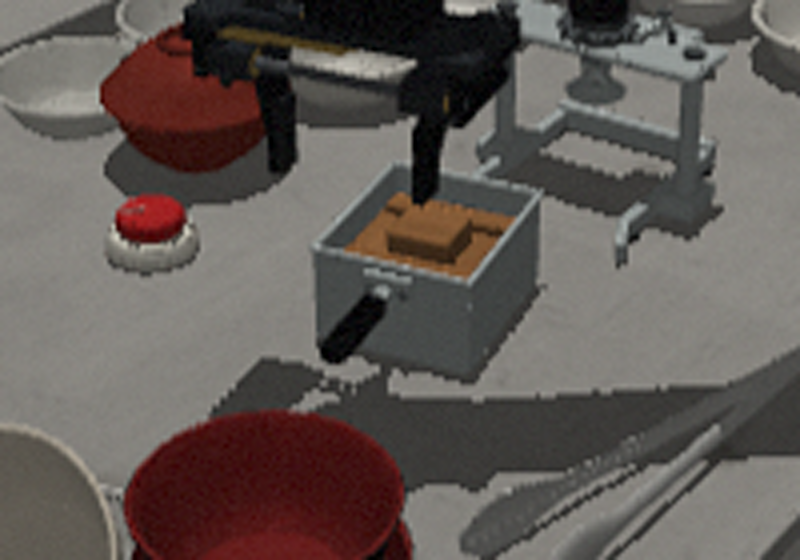

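The open fingers straddle the handle in this view. I'll go down and grip.

Request:
move_arm:
  series:
    - [[0,-0.02,0.48,0,0,0],[0,-0.02,0.48,0,0,0],[0,-0.02,0.48,0,0,0],[0,-0.02,0.48,0,0,0],[0,-0.02,0.48,0,0,0]]

```text
time: 4.32
ee_pos: [0.5018, 0.2572, 0.0945]
ee_rot: [[-0.214, 0.977, -0.001], [0.977, 0.214, -0.001], [-0.001, -0.001, -1.0]]
wrist_force: [-0.2, 0.4, -0.5]
finger_gap: 0.997
finger_force: 0.0
```

Request:
move_arm:
  series:
    - [[0,0,0.48,0,0,0],[0,0,0.48,0,0,0],[0,0,0.48,0,0,0],[0,0,0.48,0,0,0],[0,0,0.42,0,0,0]]

```text
time: 4.73
ee_pos: [0.5017, 0.2584, 0.0364]
ee_rot: [[-0.215, 0.977, -0.0], [0.977, 0.215, -0.0], [-0.0, -0.0, -1.0]]
wrist_force: [0.2, 0.3, 0.5]
finger_gap: 1.001
finger_force: 0.0
```

Request:
move_arm:
  series:
    - [[0,0,0,0,0,0],[0,0,0,0,0,0],[0,0,0,0,0,0],[0,0,0,0,0,0],[0,0,0,0,0,0]]
  gripper: 1
  force: 30

```text
time: 5.15
ee_pos: [0.5024, 0.2589, 0.0385]
ee_rot: [[-0.215, 0.977, 0.001], [0.977, 0.215, 0.001], [0.0, 0.002, -1.0]]
wrist_force: [-0.4, -1.0, -0.1]
finger_gap: 0.706
finger_force: 0.0
```

Request:
move_arm:
  series:
    - [[0,0,0,0,0,0],[0,0,0,0,0,0],[0,0,0,0,0,0],[0,0,0,0,0,0],[0,0,0,0,0,0]]

```text
time: 5.57
ee_pos: [0.5019, 0.2585, 0.0378]
ee_rot: [[-0.215, 0.977, 0.0], [0.977, 0.215, -0.0], [-0.0, 0.0, -1.0]]
wrist_force: [-0.3, 0.0, -0.3]
finger_gap: 0.328
finger_force: 0.0
```

```bash
python3 - <<'E'
from h import *
st()
top=arm.camera("top"); cv2.imwrite("pics/top1.png",cv2.resize(top[200:295,215:385,::-1],None,fx=4.7,fy=4.7,interpolation=cv2.INTER_CUBIC))
E
```

```text
5.57 [0.5019 0.2585 0.0378] yaw 12.43 F [-0.3  0.  -0.3] M [ 0.046 -0.106 -0.021] gap 0.328 ff 0.0 [ -8.  34. -32. 111.  25.  43. -42.]
```

View pics/top1.png

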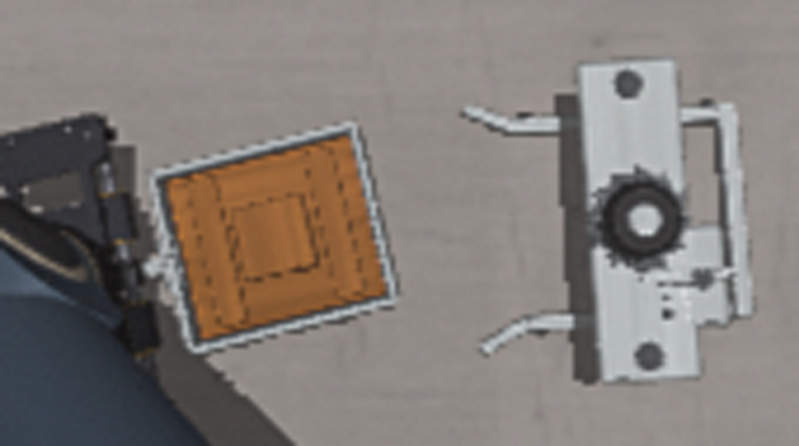

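The image shows the gripper over the handle at the left, and the pan hasn't moved. The fingers are still closing.

Request:
move_arm:
  series:
    - [[0,0,0,0,0,0],[0,0,0,0,0,0],[0,0,0,0,0,0],[0,0,0,0,0,0],[0,0,0,0,0,0]]

```text
time: 6.03
ee_pos: [0.5019, 0.2585, 0.0378]
ee_rot: [[-0.215, 0.977, 0.0], [0.977, 0.215, -0.0], [-0.0, 0.0, -1.0]]
wrist_force: [0.0, 0.6, -0.1]
finger_gap: 0.207
finger_force: 30.0
```

Request:
move_arm:
  series:
    - [[0,0,0,0,0,0],[0,0,0,0,0,0],[0,0,0,0,0,0],[0,0,0,0,0,0],[0,0,0,0,0,0]]

```text
time: 6.45
ee_pos: [0.5019, 0.2586, 0.0378]
ee_rot: [[-0.215, 0.977, 0.0], [0.977, 0.215, -0.0], [-0.0, 0.0, -1.0]]
wrist_force: [-0.0, 0.6, -0.4]
finger_gap: 0.201
finger_force: 30.0
```

```bash
python3 - <<'E'
from h import *
st()
z=arm.sense()["ee_pos"][2]
plan([((.522,.2107,z),2.7,10)])
E
```

```text
6.45 [0.5019 0.2586 0.0378] yaw 12.44 F [-0.   0.6 -0.4] M [-0.035 -0.221  0.173] gap 0.201 ff 29.98257868923247 [ -8.  34. -32. 111.  25.  43. -42.]
[[-0.2,0.04,0.0,0.0,0.0,0.14],[-0.2,0.04,0.0,0.0,0.0,0.14],[-0.2,0.04,0.0,0.0,0.0,0.14],[-0.2,0.05,0.0,0.0,0.0,0.14],[-0.2,0.05,0.0,0.0,0.0,0.14]]
[[-0.2,0.05,0.0,0.0,0.0,0.14],[-0.2,0.06,0.0,0.0,0.0,0.14],[-0.2,0.06,0.0,0.0,0.0,0.14],[-0.2,0.06,0.0,0.0,0.0,0.14],[-0.2,0.07,0.0,0.0,0.0,0.14]]
```

Request:
move_arm:
  series:
    - [[-0.1,0.02,0,0,0,0.07],[-0.2,0.04,0,0,0,0.14],[-0.2,0.05,0,0,0,0.14],[-0.2,0.05,0,0,0,0.14],[-0.2,0.05,0,0,0,0.14]]

```text
time: 6.87
ee_pos: [0.5115, 0.2371, 0.0378]
ee_rot: [[-0.139, 0.99, 0.0], [0.99, 0.139, 0.0], [0.0, 0.0, -1.0]]
wrist_force: [0.4, 3.2, -1.3]
finger_gap: 0.2
finger_force: 30.0
```

Request:
move_arm:
  series:
    - [[-0.2,0.05,0,0,0,0.14],[-0.2,0.06,0,0,0,0.14],[-0.2,0.06,0,0,0,0.14],[-0.2,0.06,0,0,0,0.14],[-0.2,0.07,0,0,0,0.14]]

```text
time: 7.28
ee_pos: [0.5215, 0.2129, 0.0378]
ee_rot: [[-0.056, 0.998, -0.0], [0.998, 0.056, -0.0], [0.0, -0.0, -1.0]]
wrist_force: [0.0, 2.5, -1.0]
finger_gap: 0.203
finger_force: 30.0
```

Request:
move_arm:
  series:
    - [[-0.1,0.04,0,0,0,0.07],[0,0,0,0,0,0],[0,0,0,0,0,0],[0,0,0,0,0,0],[0,0,0,0,0,0]]

```text
time: 7.7
ee_pos: [0.5227, 0.2097, 0.0378]
ee_rot: [[-0.048, 0.999, -0.0], [0.999, 0.048, -0.002], [-0.002, -0.0, -1.0]]
wrist_force: [1.5, -2.7, 1.2]
finger_gap: 0.201
finger_force: 30.0
```

```bash
python3 - <<'E'
from h import *
st()
top=arm.camera("top"); cv2.imwrite("pics/top2.png",cv2.resize(top[200:295,215:385,::-1],None,fx=4.7,fy=4.7,interpolation=cv2.INTER_CUBIC))
E
```

```text
7.7 [0.5227 0.2097 0.0378] yaw 2.77 F [ 1.5 -2.7  1.2] M [-0.574 -0.352  0.023] gap 0.201 ff 29.963906267657876 [ -4.  33. -29. 111.  24.  42. -44.]
```

View pics/top2.png

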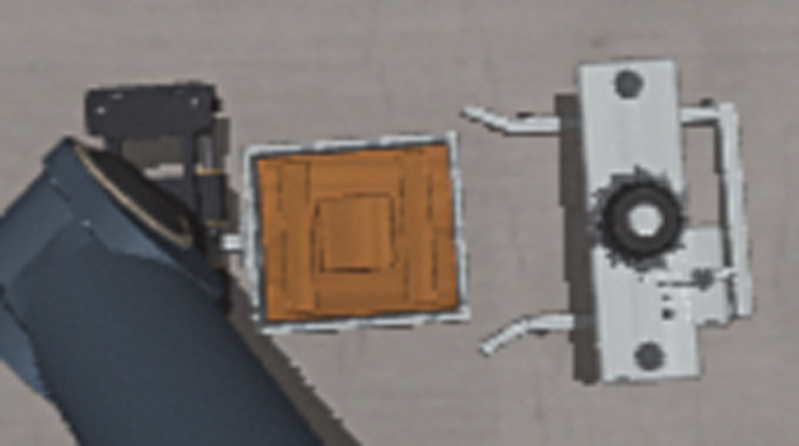

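Pan rim corners are now at about (247,148), (454,137), (467,318) and (258,328) in the crop, nearly square to the press and about in line with it. I'll express that in the press frame.

```bash
python3 - <<'E'
from h import *
f=lambda x,y:(215+(x+.5)/4.7-.5,200+(y+.5)/4.7-.5)
C=np.array([ray("top",f(*p),.072)[:2] for p in((247,148),(454,137),(467,318),(258,328))])
a=np.radians(-87.3); X=np.array([np.cos(a),np.sin(a)]);Y=np.array([-X[1],X[0]]);O=np.array([.5354,-.074])
m=C.mean(0); ax=C[1]+C[2]-C[0]-C[3]; ay=C[0]+C[1]-C[2]-C[3]
print(m,(m-O)@X,(m-O)@Y,"yaw",np.degrees(np.arctan2(ax[1],ax[0])),np.degrees(np.arctan2(ay[1],ay[0]))-90)
for q in((512,124),(525,321)):
  p=ray("top",f(*q),.018)[:2]; print("rail",(p-O)@X,(p-O)@Y)
p=arm.sense()["ee_pos"][:2]; print("grasp",(p-O)@X,(p-O)@Y)
E
```

```text
[0.5291698  0.09583888] -0.16994381849415394 0.0017772181156062142 yaw -88.05279977222231 -86.74940519577692
rail -0.06850332220072473 0.0647666680475693
rail -0.06853324253101352 -0.06246187216432206
grasp -0.28395224950820375 0.0007107323724249
```

Request:
move_arm:
  series:
    - [[-0.2,0,0,0,0,0],[-0.2,0,0,0,0,0],[-0.2,0,0,0,0,0],[-0.2,0,0,0,0,0],[-0.2,0,0,0,0,0]]

```text
time: 8.17
ee_pos: [0.5235, 0.186, 0.0378]
ee_rot: [[-0.049, 0.999, -0.0], [0.999, 0.049, 0.001], [0.001, -0.0, -1.0]]
wrist_force: [-0.3, 2.5, -1.9]
finger_gap: 0.206
finger_force: 30.0
```

Request:
move_arm:
  series:
    - [[-0.2,0,0,0,0,0],[-0.2,0,0,0,0,0],[-0.2,0,0,0,0,0],[-0.2,0,0,0,0,0],[-0.2,0,0,0,0,0]]

```text
time: 8.58
ee_pos: [0.5249, 0.1604, 0.0378]
ee_rot: [[-0.049, 0.999, 0.0], [0.999, 0.049, -0.0], [-0.0, 0.0, -1.0]]
wrist_force: [0.9, 3.0, -1.4]
finger_gap: 0.202
finger_force: 30.0
```

```bash
python3 -c "
from h import *
st()"
```

```text
8.58 [0.5249 0.1604 0.0378] yaw 2.8 F [ 0.9  3.  -1.4] M [ 0.569 -0.093 -0.01 ] gap 0.202 ff 29.96425900608301 [  1.  32. -30. 113.  23.  41. -40.]
```

Friction alone is about 3 N, so I'll continue.

Request:
move_arm:
  series:
    - [[-0.2,0,0,0,0,0],[-0.2,0,0,0,0,0],[-0.2,0,0,0,0,0],[-0.2,0,0,0,0,0],[-0.2,0,0,0,0,0]]

```text
time: 9.0
ee_pos: [0.5262, 0.1355, 0.0378]
ee_rot: [[-0.049, 0.999, 0.0], [0.999, 0.049, -0.0], [-0.0, 0.0, -1.0]]
wrist_force: [-0.2, 2.4, -1.1]
finger_gap: 0.205
finger_force: 30.0
```

Request:
move_arm:
  series:
    - [[-0.2,0,0,0,0,0],[-0.2,0,0,0,0,0],[-0.2,0,0,0,0,0],[-0.2,0,0,0,0,0],[-0.2,0,0,0,0,0]]

```text
time: 9.42
ee_pos: [0.5274, 0.1105, 0.0378]
ee_rot: [[-0.049, 0.999, 0.0], [0.999, 0.049, -0.0], [-0.0, 0.0, -1.0]]
wrist_force: [0.4, 2.4, -1.5]
finger_gap: 0.2
finger_force: 30.0
```

```bash
python3 -c "
from h import *
st()"
```

```text
9.42 [0.5274 0.1105 0.0378] yaw 2.81 F [ 0.4  2.4 -1.5] M [ 0.591 -0.062  0.035] gap 0.2 ff 29.964311700314283 [  7.  31. -30. 114.  23.  40. -35.]
```

Request:
move_arm:
  series:
    - [[-0.2,0,0,0,0,0],[-0.2,0,0,0,0,0],[-0.2,0,0,0,0,0],[-0.2,0,0,0,0,0],[-0.2,0,0,0,0,0]]

```text
time: 9.83
ee_pos: [0.5285, 0.0856, 0.0378]
ee_rot: [[-0.049, 0.999, -0.0], [0.999, 0.049, -0.0], [-0.0, -0.0, -1.0]]
wrist_force: [-0.4, 2.5, -2.2]
finger_gap: 0.201
finger_force: 30.0
```

Request:
move_arm:
  series:
    - [[-0.2,0,0,0,0,0],[-0.2,0,0,0,0,0],[-0.2,0,0,0,0,0],[-0.15,0,0,0,0,0],[-0.1,0,0,0,0,0]]

```text
time: 10.25
ee_pos: [0.5296, 0.0641, 0.0378]
ee_rot: [[-0.048, 0.999, -0.0], [0.999, 0.048, -0.0], [-0.0, -0.0, -1.0]]
wrist_force: [-0.3, 2.7, -1.6]
finger_gap: 0.202
finger_force: 30.0
```

Request:
move_arm:
  series:
    - [[-0.06,0,0,0,0,0],[-0.06,0,0,0,0,0],[-0.06,0,0,0,0,0],[-0.06,0,0,0,0,0],[-0.06,0,0,0,0,0]]

```text
time: 10.67
ee_pos: [0.53, 0.0574, 0.0378]
ee_rot: [[-0.049, 0.999, -0.0], [0.999, 0.049, -0.0], [-0.0, -0.0, -1.0]]
wrist_force: [-0.1, 2.6, -1.7]
finger_gap: 0.206
finger_force: 30.0
```

```bash
python3 -c "
from h import *
st()"
```

```text
10.67 [0.53   0.0574 0.0378] yaw 2.83 F [-0.1  2.6 -1.7] M [ 0.545 -0.093  0.007] gap 0.206 ff 29.96388478204608 [ 12.  31. -30. 115.  23.  40. -29.]
```

About 16 mm to go, so I'll move slowly.

Request:
move_arm:
  series:
    - [[-0.08,0,0,0,0,0],[-0.08,0,0,0,0,0],[-0.08,0,0,0,0,0],[-0.08,0,0,0,0,0],[-0.08,0,0,0,0,0]]

```text
time: 11.08
ee_pos: [0.5305, 0.0471, 0.0378]
ee_rot: [[-0.049, 0.999, 0.0], [0.999, 0.049, -0.0], [-0.0, 0.0, -1.0]]
wrist_force: [0.6, 2.6, -1.7]
finger_gap: 0.204
finger_force: 30.0
```

Request:
move_arm:
  series:
    - [[-0.04,0,0,0,0,0],[-0.04,0,0,0,0,0],[-0.03,0,0,0,0,0],[-0.03,0,0,0,0,0],[-0.03,0,0,0,0,0]]

```text
time: 11.5
ee_pos: [0.5307, 0.0431, 0.0378]
ee_rot: [[-0.049, 0.999, -0.0], [0.999, 0.049, -0.0], [-0.0, -0.0, -1.0]]
wrist_force: [-0.3, 3.3, -2.2]
finger_gap: 0.202
finger_force: 30.0
```

```bash
python3 -c "
from h import *
st()"
```

```text
11.5 [0.5307 0.0431 0.0378] yaw 2.81 F [-0.3  3.3 -2.2] M [ 0.485 -0.021 -0.027] gap 0.202 ff 29.963959408923984 [ 14.  31. -30. 115.  23.  40. -27.]
```

Request:
move_arm:
  series:
    - [[-0.02,0,0,0,0,0],[-0.02,0,0,0,0,0],[-0.02,0,0,0,0,0],[-0.02,0,0,0,0,0],[-0.02,0,0,0,0,0]]

```text
time: 11.92
ee_pos: [0.5308, 0.0406, 0.0378]
ee_rot: [[-0.049, 0.999, 0.0], [0.999, 0.049, -0.0], [-0.0, 0.0, -1.0]]
wrist_force: [0.3, 2.9, -2.8]
finger_gap: 0.203
finger_force: 30.0
```

```bash
python3 -c "
from h import *
st()"
```

```text
11.92 [0.5308 0.0406 0.0378] yaw 2.81 F [ 0.3  2.9 -2.8] M [ 0.57  -0.067 -0.011] gap 0.203 ff 29.96394194662571 [ 14.  31. -30. 115.  23.  40. -27.]
```

Request:
move_arm:
  series:
    - [[-0.02,0,0,0,0,0],[-0.02,0,0,0,0,0],[-0.02,0,0,0,0,0],[-0.02,0,0,0,0,0],[-0.02,0,0,0,0,0]]

```text
time: 12.33
ee_pos: [0.531, 0.0381, 0.0378]
ee_rot: [[-0.049, 0.999, 0.0], [0.999, 0.049, -0.0], [-0.0, 0.0, -1.0]]
wrist_force: [-0.2, 2.4, -2.1]
finger_gap: 0.198
finger_force: 30.0
```

```bash
python3 -c "
from h import *
st()"
```

```text
12.33 [0.531  0.0381 0.0378] yaw 2.81 F [-0.2  2.4 -2.1] M [ 0.495 -0.065  0.006] gap 0.198 ff 29.96393426321447 [ 14.  31. -30. 115.  23.  40. -27.]
```

Request:
move_arm:
  series:
    - [[-0.02,0,0,0,0,0],[-0.02,0,0,0,0,0],[-0.02,0,0,0,0,0],[-0.02,0,0,0,0,0],[-0.02,0,0,0,0,0]]

```text
time: 12.75
ee_pos: [0.5313, 0.0378, 0.0381]
ee_rot: [[-0.05, 0.999, 0.001], [0.999, 0.05, 0.003], [0.003, 0.001, -1.0]]
wrist_force: [-0.1, 7.9, -1.6]
finger_gap: 0.203
finger_force: 30.0
```

```bash
python3 - <<'E'
from h import *
st()
im=arm.camera("top")
cv2.imwrite("pics/top3.png",cv2.resize(im[200:295,265:385,::-1],None,fx=6,fy=6,interpolation=cv2.INTER_CUBIC))
E
```

```text
12.75 [0.5313 0.0378 0.0381] yaw 2.86 F [-0.1  7.9 -1.6] M [ 1.625  0.019 -0.043] gap 0.203 ff 29.97091356664896 [ 15.  31. -30. 115.  23.  40. -27.]
```

The pan met the back stop: force rose to 8 N and motion stopped at y=0.0378, which agrees with the home estimate. Next I'll refine the knob axis and plan the release and transfer.

```bash
python3 - <<'E'
from h import *
# knob axis from two views: top hub ray and scene knob bbox centre (z~.159)
s=cv2.imread("pics/scene0.png"); g=cv2.inRange(cv2.cvtColor(s,cv2.COLOR_BGR2HSV),(0,0,0),(180,255,60))[176:202,345:380]
for r,row in enumerate(g): print(176+r,''.join('#' if v else '.' for v in row))
for O in((.5354,-.074),(.5355,-.0765)): print(O,[proj("scene",(*O,z)).round(1) for z in(.142,.176)],proj("top",(*O,.176)).round(2))
p=arm.sense()["ee_pos"]
plan([((.5313,.0378,.12),2.8,5),((.5340,.03,.222),35,5),((.5355,-.075,.222),77,8),((.5355,-.075,.222),112,7)])
E
```

```text
176 ...................................
177 ...................................
178 ...............#...................
179 ............###......##............
180 ...........####......####..........
181 ...........#######.######..........
182 ..........###############..........
183 ..........################.........
184 ..........################.........
185 ..########################.........
186 ..#########################........
187 ......######################.......
188 ..........###################......
189 ..........####################.....
190 ..........#################..##.###
191 ..........###############.........#
192 ........#..##############..........
193 ........##.#############..##.......
194 ........##.#############..#........
195 ........##..####.#######.##........
196 ........#..#####.#.##.####.........
197 #..........###############..#......
198 ...............#######.............
199 ...................................
200 ...................................
201 .............###...................
(0.5354, -0.074) [array([362.4, 189.6]), array([362.8, 179.1
[... 163 characters left out ...]
0.0,-0.66,0.0,0.0,0.0],[0.0,0.0,-0.66,0.0,0.0,0.0],[0.0,0.0,-0.66,0.0,0.0,0.0]]
[[-0.06,0.02,-0.82,0.0,0.0,-0.94],[-0.07,0.01,-0.82,0.0,0.0,-0.94],[-0.07,0.0,-0.82,0.0,0.0,-0.94],[-0.07,0.0,-0.82,0.0,0.0,-0.94],[-0.07,-0.01,-0.82,0.0,0.0,-0.94]]
[[-0.43,-0.29,0.0,0.0,0.0,-0.76],[-0.41,-0.33,0.0,0.0,0.0,-0.76],[-0.37,-0.37,0.0,0.0,0.0,-0.76],[-0.34,-0.4,0.0,0.0,0.0,-0.76],[-0.3,-0.43,0.0,0.0,0.0,-0.76]]
[[-0.26,-0.46,0.0,0.0,0.0,-0.76],[-0.22,-0.48,0.0,0.0,0.0,-0.76],[-0.17,-0.5,0.0,0.0,0.0,-0.76],[0.0,0.0,0.0,0.0,0.0,-0.73],[0.0,0.0,0.0,0.0,0.0,-0.73]]
[[0.0,0.0,0.0,0.0,0.0,-0.73],[0.0,0.0,0.0,0.0,0.0,-0.73],[0.0,0.0,0.0,0.0,0.0,-0.73],[0.0,0.0,0.0,0.0,0.0,-0.73],[0.0,0.0,0.0,0.0,0.0,-0.73]]
```

View pics/top3.png

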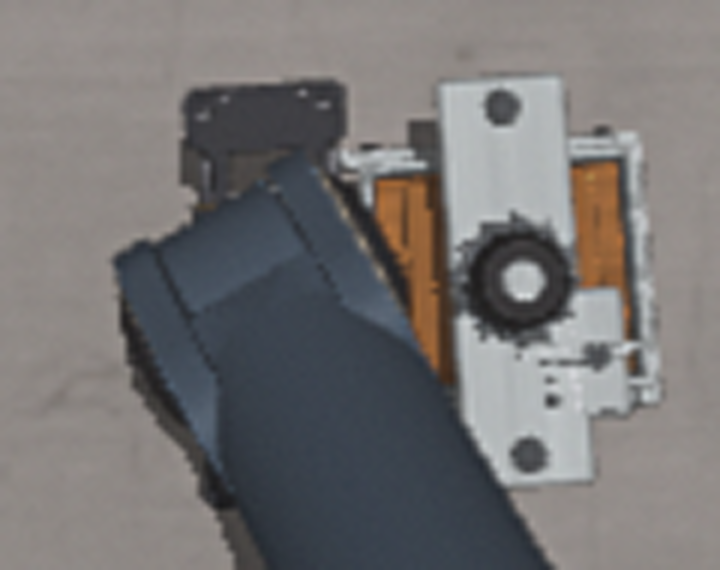

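The pan is against the back stop (rim edge at about (635,240), touching the stop) and square to it. I'll release and move to the knob.

Request:
move_arm:
  series:
    - [[0,0,0,0,0,0],[0,0,0,0,0,0],[0,0,0,0,0,0],[0,0,0,0,0,0],[0,0,0,0,0,0]]
  gripper: 0

```text
time: 13.22
ee_pos: [0.5312, 0.0348, 0.0379]
ee_rot: [[-0.048, 0.999, 0.0], [0.999, 0.048, -0.001], [-0.001, 0.0, -1.0]]
wrist_force: [-0.2, -0.2, 0.7]
finger_gap: 0.497
finger_force: 0.0
```

Request:
move_arm:
  series:
    - [[0,0,0,0,0,0],[0,0,0,0,0,0],[0,0,-0.1,0,0,0],[0,0,-0.3,0,0,0],[0,0,-0.5,0,0,0]]

```text
time: 13.63
ee_pos: [0.5303, 0.0356, 0.0602]
ee_rot: [[-0.049, 0.999, -0.002], [0.999, 0.049, -0.0], [-0.0, -0.002, -1.0]]
wrist_force: [-1.0, -0.4, -0.6]
finger_gap: 0.876
finger_force: 0.0
```

Request:
move_arm:
  series:
    - [[0,0,-0.7,0,0,0],[0,0,-0.7,0,0,0],[0,0,-0.7,0,0,0],[0,0,-0.7,0,0,0],[0,0,-0.7,0,0,0]]

```text
time: 14.05
ee_pos: [0.5312, 0.0359, 0.15]
ee_rot: [[-0.049, 0.999, 0.001], [0.999, 0.049, -0.0], [-0.0, 0.001, -1.0]]
wrist_force: [0.4, -0.8, -0.1]
finger_gap: 0.997
finger_force: 0.0
```

```bash
python3 - <<'E'
from h import *
st()
plan([((.5340,.03,.222),35,5),((.5353,-.0752,.222),77,8),((.5353,-.0752,.222),112,7)])
E
```

```text
14.05 [0.5312 0.0359 0.15  ] yaw 2.83 F [ 0.4 -0.8 -0.1] M [ 0.038 -0.085 -0.01 ] gap 0.997 ff 0.0 [ 19.  22. -34. 110.  15.  52. -20.]
[[-0.05,0.02,-0.58,0.0,0.0,-0.94],[-0.05,0.02,-0.58,0.0,0.0,-0.94],[-0.05,0.01,-0.58,0.0,0.0,-0.94],[-0.05,0.0,-0.58,0.0,0.0,-0.94],[-0.05,0.0,-0.58,0.0,0.0,-0.94]]
[[-0.43,-0.3,0.0,0.0,0.0,-0.76],[-0.41,-0.33,0.0,0.0,0.0,-0.76],[-0.37,-0.37,0.0,0.0,0.0,-0.76],[-0.34,-0.4,0.0,0.0,0.0,-0.76],[-0.3,-0.43,0.0,0.0,0.0,-0.76]]
[[-0.26,-0.46,0.0,0.0,0.0,-0.76],[-0.22,-0.48,0.0,0.0,0.0,-0.76],[-0.17,-0.5,0.0,0.0,0.0,-0.76],[0.0,0.0,0.0,0.0,0.0,-0.73],[0.0,0.0,0.0,0.0,0.0,-0.73]]
[[0.0,0.0,0.0,0.0,0.0,-0.73],[0.0,0.0,0.0,0.0,0.0,-0.73],[0.0,0.0,0.0,0.0,0.0,-0.73],[0.0,0.0,0.0,0.0,0.0,-0.73],[0.0,0.0,0.0,0.0,0.0,-0.73]]
```

Request:
move_arm:
  series:
    - [[-0.05,0.02,-0.58,0,0,-0.94],[-0.05,0.02,-0.58,0,0,-0.94],[-0.05,0.01,-0.58,0,0,-0.94],[-0.05,0,-0.58,0,0,-0.94],[-0.05,0,-0.58,0,0,-0.94]]

```text
time: 14.47
ee_pos: [0.5339, 0.03, 0.2224]
ee_rot: [[-0.58, 0.814, 0.001], [0.814, 0.58, -0.0], [-0.001, 0.001, -1.0]]
wrist_force: [0.3, 0.2, -0.7]
finger_gap: 1.002
finger_force: 0.0
```

Request:
move_arm:
  series:
    - [[-0.43,-0.3,0,0,0,-0.76],[-0.41,-0.33,0,0,0,-0.76],[-0.37,-0.37,0,0,0,-0.76],[-0.34,-0.4,0,0,0,-0.76],[-0.3,-0.43,0,0,0,-0.76]]

```text
time: 14.88
ee_pos: [0.5349, -0.0361, 0.2217]
ee_rot: [[-0.879, 0.477, 0.001], [0.477, 0.879, -0.001], [-0.002, 0.0, -1.0]]
wrist_force: [-0.5, 0.6, -0.5]
finger_gap: 0.996
finger_force: 0.0
```

Request:
move_arm:
  series:
    - [[-0.26,-0.46,0,0,0,-0.76],[-0.22,-0.48,0,0,0,-0.76],[-0.17,-0.5,0,0,0,-0.76],[0,0,0,0,0,-0.73],[0,0,0,0,0,-0.73]]

```text
time: 15.3
ee_pos: [0.5355, -0.0764, 0.2214]
ee_rot: [[-0.999, 0.051, 0.001], [0.051, 0.999, -0.001], [-0.001, -0.001, -1.0]]
wrist_force: [-0.1, 0.5, -0.4]
finger_gap: 1.0
finger_force: 0.0
```

Request:
move_arm:
  series:
    - [[0,0,0,0,0,-0.73],[0,0,0,0,0,-0.73],[0,0,0,0,0,-0.73],[0,0,0,0,0,-0.73],[0,0,0,0,0,-0.73]]

```text
time: 15.72
ee_pos: [0.5355, -0.0752, 0.2216]
ee_rot: [[-0.925, -0.38, 0.001], [-0.38, 0.925, -0.001], [-0.001, -0.001, -1.0]]
wrist_force: [-0.1, -0.5, -0.2]
finger_gap: 0.998
finger_force: 0.0
```

```bash
python3 - <<'E'
from h import *
st()
y=yaw(arm.sense()["ee_rot"])
plan([((.5353,-.0752,.141),y,10)])
im=arm.camera("scene"); x,y=proj("scene",(.535,-.075,.16)).astype(int)
cv2.imwrite("pics/s2.png",cv2.resize(im[y-70:y+70,x-80:x+80,::-1],None,fx=4,fy=4,interpolation=cv2.INTER_CUBIC))
E
```

```text
15.72 [ 0.5355 -0.0752  0.2216] yaw 112.31 F [-0.1 -0.5 -0.2] M [ 0.132 -0.091 -0.021] gap 0.998 ff 0.0 [ 48.  24. -58. 104.  23.  64.  95.]
[[0.0,0.0,0.32,0.0,0.0,0.0],[0.0,0.0,0.32,0.0,0.0,0.0],[0.0,0.0,0.32,0.0,0.0,0.0],[0.0,0.0,0.32,0.0,0.0,0.0],[0.0,0.0,0.32,0.0,0.0,0.0]]
[[0.0,0.0,0.32,0.0,0.0,0.0],[0.0,0.0,0.32,0.0,0.0,0.0],[0.0,0.0,0.32,0.0,0.0,0.0],[0.0,0.0,0.32,0.0,0.0,0.0],[0.0,0.0,0.32,0.0,0.0,0.0]]
```

View pics/s2.png

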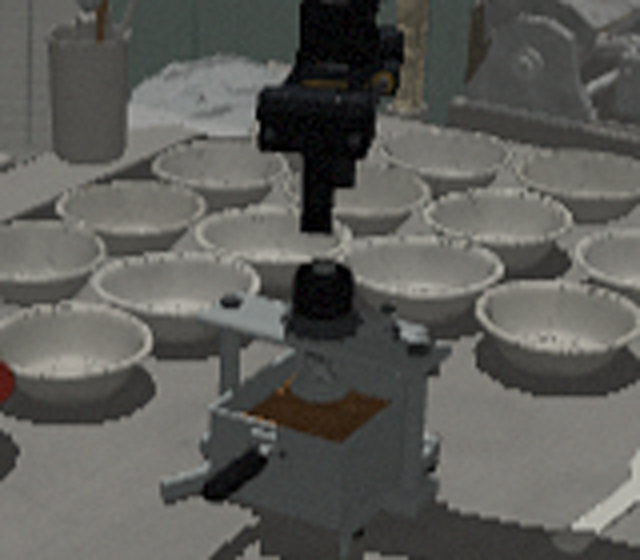

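The open fingers hang above the knob at (322,285) in the crop, and the pan is home. Turning tightward lowers J7, so I'll wind back a little more, then descend and grip.

Request:
move_arm:
  series:
    - [[0,0,0,0,0,-0.7],[0,0,0,0,0,-0.8],[0,0,0,0,0,-0.8],[0,0,0,0,0,-0.7],[0,0,0,0,0,0]]

```text
time: 16.18
ee_pos: [0.5355, -0.0753, 0.2211]
ee_rot: [[-0.735, -0.678, 0.001], [-0.678, 0.735, -0.0], [-0.0, -0.001, -1.0]]
wrist_force: [-0.4, -0.4, -0.4]
finger_gap: 0.999
finger_force: 0.0
```

Request:
move_arm:
  series:
    - [[0,0,0.3,0,0,0],[0,0,0.35,0,0,0],[0,0,0.35,0,0,0],[0,0,0.35,0,0,0],[0,0,0.35,0,0,0]]

```text
time: 16.6
ee_pos: [0.5351, -0.0753, 0.1765]
ee_rot: [[-0.735, -0.678, -0.001], [-0.678, 0.735, -0.0], [0.001, 0.0, -1.0]]
wrist_force: [0.4, -0.2, 0.5]
finger_gap: 0.996
finger_force: 0.0
```

Request:
move_arm:
  series:
    - [[0,0,0.35,0,0,0],[0,0,0.35,0,0,0],[0,0,0.35,0,0,0],[0,0,0.3,0,0,0],[0,0,0.1,0,0,0]]

```text
time: 17.02
ee_pos: [0.5348, -0.0753, 0.1401]
ee_rot: [[-0.735, -0.678, -0.002], [-0.678, 0.735, 0.0], [0.001, 0.002, -1.0]]
wrist_force: [-0.0, -0.4, -0.1]
finger_gap: 0.994
finger_force: 0.0
```

Request:
move_arm:
  series:
    - [[0,0,0,0,0,0],[0,0,0,0,0,0],[0,0,0,0,0,0],[0,0,0,0,0,0],[0,0,0,0,0,0]]

```text
time: 17.43
ee_pos: [0.5358, -0.0753, 0.142]
ee_rot: [[-0.735, -0.678, 0.001], [-0.678, 0.735, -0.0], [-0.0, -0.001, -1.0]]
wrist_force: [0.4, -1.1, -0.4]
finger_gap: 1.002
finger_force: 0.0
```

```bash
python3 -c "
from h import *
st()"
```

```text
17.43 [ 0.5358 -0.0753  0.142 ] yaw 132.68 F [ 0.4 -1.1 -0.4] M [ 0.113 -0.087  0.027] gap 1.002 ff 0.0 [ 48.  31. -59. 109.  32.  58. 107.]
```

Now I'll grip the knob.

Request:
move_arm:
  series:
    - [[0,0,0,0,0,0],[0,0,0,0,0,0],[0,0,0,0,0,0],[0,0,0,0,0,0],[0,0,0,0,0,0]]
  gripper: 1
  force: 25

```text
time: 17.85
ee_pos: [0.5355, -0.0753, 0.1416]
ee_rot: [[-0.735, -0.678, 0.0], [-0.678, 0.735, -0.0], [-0.0, -0.0, -1.0]]
wrist_force: [0.0, -0.2, 0.1]
finger_gap: 0.706
finger_force: 0.0
```

Request:
move_arm:
  series:
    - [[0,0,0,0,0,0],[0,0,0,0,0,0],[0,0,0,0,0,0],[0,0,0,0,0,0],[0,0,0,0,0,0]]

```text
time: 18.27
ee_pos: [0.534, -0.0736, 0.1414]
ee_rot: [[-0.734, -0.679, -0.003], [-0.679, 0.734, 0.002], [0.001, 0.003, -1.0]]
wrist_force: [-4.4, 3.5, 2.0]
finger_gap: 0.498
finger_force: 25.0
```

```bash
python3 -c "
from h import *
st()"
```

```text
18.27 [ 0.534  -0.0736  0.1414] yaw 132.75 F [-4.4  3.5  2. ] M [0.959 0.952 0.036] gap 0.498 ff 24.990299809724092 [ 47.  31. -59. 109.  32.  58. 107.]
```

Lateral force is about 5 N along tool y, so I'll re-centre by 2.5 mm and read the free torque during a first small turn.

Request:
move_arm:
  series:
    - [[0,0.05,0,0,0,0],[0,0.05,0,0,0,0],[0,0,0,0,0,0],[0,0,0,0,0,0],[0,0,0,0,0,0]]

```text
time: 18.68
ee_pos: [0.534, -0.0736, 0.1415]
ee_rot: [[-0.735, -0.678, 0.0], [-0.678, 0.735, 0.0], [-0.0, -0.0, -1.0]]
wrist_force: [0.1, 0.2, -1.2]
finger_gap: 0.504
finger_force: 25.0
```

```bash
python3 -c "
from h import *
st()"
```

```text
18.68 [ 0.534  -0.0736  0.1415] yaw 132.66 F [ 0.1  0.2 -1.2] M [0.639 0.155 0.039] gap 0.504 ff 24.995725443586707 [ 47.  31. -59. 109.  32.  58. 107.]
```

Request:
move_arm:
  series:
    - [[0,0,0,0,0,0.2],[0,0,0,0,0,0.25],[0,0,0,0,0,0.25],[0,0,0,0,0,0.25],[0,0,0,0,0,0.25]]

```text
time: 19.1
ee_pos: [0.5338, -0.0734, 0.1414]
ee_rot: [[-0.826, -0.563, 0.0], [-0.563, 0.826, 0.0], [-0.0, 0.0, -1.0]]
wrist_force: [-0.3, 0.8, -0.9]
finger_gap: 0.507
finger_force: 25.0
```

```bash
python3 -c "
from h import *
st()"
```

```text
19.1 [ 0.5338 -0.0734  0.1414] yaw 124.29 F [-0.3  0.8 -0.9] M [0.68  0.155 0.097] gap 0.507 ff 24.9943491211161 [ 46.  30. -57. 109.  30.  57. 100.]
```

Request:
move_arm:
  series:
    - [[0,0,0,0,0,0.25],[0,0,0,0,0,0.25],[0,0,0,0,0,0.25],[0,0,0,0,0,0.25],[0,0,0,0,0,0.25]]

```text
time: 19.52
ee_pos: [0.5337, -0.0732, 0.1415]
ee_rot: [[-0.901, -0.434, -0.0], [-0.434, 0.901, 0.0], [-0.0, 0.0, -1.0]]
wrist_force: [0.3, 0.9, -0.7]
finger_gap: 0.502
finger_force: 25.0
```

```bash
python3 -c "
from h import *
st()"
```

```text
19.52 [ 0.5337 -0.0732  0.1415] yaw 115.71 F [ 0.3  0.9 -0.7] M [0.732 0.163 0.048] gap 0.502 ff 24.993859590031207 [ 45.  29. -55. 109.  29.  56.  93.]
```

```bash
cat > lg.py <<'E'
from h import *
M=[];Q=[]
for i in range(4):
    s=arm.sense(); M.append(s["moment"][2]); Q.append(s["joint_torque"][6])
    if i<3: arm.camera("top")
print(round(s["time"],2),"turn",round(float(np.radians(132.66-yaw(s["ee_rot"]))%(2*np.pi)),3),"Mz",np.round(M,3),"mean",np.mean(M).round(3),"tq7",np.round(Q,3),"F",s["wrist_force"].round(1),"J",s["joint_positions"].round(0), s["ee_pos"].round(4))
E
python3 lg.py
```

```text
19.67 turn 0.293 Mz [ 0.048  0.097 -0.001  0.06 ] mean 0.051 tq7 [ 0.169 -0.112 -0.172 -0.072] F [ 0.   0.9 -1.5] J [ 45.  29. -55. 109.  29.  56.  93.] [ 0.5337 -0.0732  0.1414]
```

Request:
move_arm:
  series:
    - [[0,0,0,0,0,0.25],[0,0,0,0,0,0.25],[0,0,0,0,0,0.25],[0,0,0,0,0,0.25],[0,0,0,0,0,0.25]]

```text
time: 20.08
ee_pos: [0.5336, -0.073, 0.1415]
ee_rot: [[-0.955, -0.296, -0.0], [-0.296, 0.955, 0.001], [0.0, 0.001, -1.0]]
wrist_force: [0.8, 1.7, -0.8]
finger_gap: 0.502
finger_force: 25.0
```

```bash
python3 lg.py
```

```text
20.23 turn 0.442 Mz [0.134 0.071 0.058 0.055] mean 0.08 tq7 [ 0.143 -0.131 -0.179 -0.079] F [-0.8  2.2 -1. ] J [ 44.  29. -53. 109.  27.  56.  85.] [ 0.5336 -0.073   0.1415]
```

Request:
move_arm:
  series:
    - [[0,0,0,0,0,0.25],[0,0,0,0,0,0.25],[0,0,0,0,0,0.25],[0,0,0,0,0,0.25],[0,0,0,0,0,0.25]]

```text
time: 20.65
ee_pos: [0.5336, -0.0727, 0.1415]
ee_rot: [[-0.989, -0.15, -0.0], [-0.15, 0.989, 0.001], [0.0, 0.001, -1.0]]
wrist_force: [-1.2, 2.8, -1.3]
finger_gap: 0.505
finger_force: 25.0
```

```bash
python3 lg.py
```

```text
20.8 turn 0.592 Mz [0.076 0.064 0.037 0.027] mean 0.051 tq7 [ 0.182 -0.115 -0.167 -0.065] F [-0.2  3.7 -1.9] J [ 42.  28. -51. 109.  26.  55.  78.] [ 0.5336 -0.0727  0.1415]
```

Free torque reads about 0.05–0.08. I'll re-centre slightly and continue.

Request:
move_arm:
  series:
    - [[-0.03,0.02,0,0,0,0.25],[-0.03,0.02,0,0,0,0.25],[0,0,0,0,0,0.25],[0,0,0,0,0,0.25],[0,0,0,0,0,0.25]]

```text
time: 21.22
ee_pos: [0.5336, -0.0725, 0.1414]
ee_rot: [[-1.0, -0.001, -0.004], [-0.001, 1.0, -0.001], [0.004, -0.001, -1.0]]
wrist_force: [-5.2, 1.6, 2.9]
finger_gap: 0.503
finger_force: 25.0
```

```bash
python3 lg.py
```

```text
21.37 turn 0.743 Mz [0.065 0.065 0.045 0.05 ] mean 0.056 tq7 [ 0.174 -0.133 -0.151 -0.06 ] F [-4.4  1.8  1.7] J [ 41.  27. -49. 109.  25.  55.  71.] [ 0.5336 -0.0725  0.1414]
```

Request:
move_arm:
  series:
    - [[0,0,0,0,0,0.25],[0,0,0,0,0,0.25],[0,0,0,0,0,0.25],[0,0,0,0,0,0.25],[0,0,0,0,0,0.25]]

```text
time: 21.78
ee_pos: [0.5336, -0.0722, 0.1414]
ee_rot: [[-0.989, 0.149, -0.003], [0.149, 0.989, -0.0], [0.003, -0.001, -1.0]]
wrist_force: [-4.5, 0.9, 1.6]
finger_gap: 0.507
finger_force: 25.0
```

```bash
python3 lg.py
```

```text
21.93 turn 0.892 Mz [ 0.129  0.028 -0.018  0.084] mean 0.056 tq7 [ 0.158 -0.145 -0.16  -0.068] F [-5.   1.   2.7] J [ 39.  26. -47. 109.  23.  54.  63.] [ 0.5337 -0.0722  0.1414]
```

Request:
move_arm:
  series:
    - [[0,0,0,0,0,0.25],[0,0,0,0,0,0.25],[0,0,0,0,0,0.25],[0,0,0,0,0,0.25],[0,0,0,0,0,0.25]]

```text
time: 22.35
ee_pos: [0.5337, -0.072, 0.1414]
ee_rot: [[-0.956, 0.295, -0.003], [0.295, 0.956, -0.0], [0.003, -0.001, -1.0]]
wrist_force: [-4.7, 2.2, 1.6]
finger_gap: 0.501
finger_force: 25.0
```

```bash
python3 lg.py
```

```text
22.5 turn 1.042 Mz [ 0.092  0.023 -0.002  0.001] mean 0.029 tq7 [ 0.197 -0.095 -0.116 -0.026] F [-3.9  1.7  1.7] J [ 38.  26. -45. 109.  22.  54.  56.] [ 0.5337 -0.072   0.1414]
```

Request:
move_arm:
  series:
    - [[0,0,0,0,0,0.25],[0,0,0,0,0,0.25],[0,0,0,0,0,0.25],[0,0,0,0,0,0.25],[0,0,0,0,0,0.25]]

```text
time: 22.92
ee_pos: [0.5338, -0.0718, 0.1414]
ee_rot: [[-0.901, 0.434, -0.003], [0.434, 0.901, 0.0], [0.003, -0.001, -1.0]]
wrist_force: [-4.4, 2.6, 1.2]
finger_gap: 0.501
finger_force: 25.0
```

```bash
python3 lg.py
```

```text
23.07 turn 1.192 Mz [0.109 0.031 0.034 0.005] mean 0.045 tq7 [ 0.183 -0.133 -0.151 -0.059] F [-4.6  2.3  1.3] J [ 36.  25. -43. 109.  21.  54.  48.] [ 0.5338 -0.0717  0.1414]
```

Request:
move_arm:
  series:
    - [[0,0,0,0,0,0.25],[0,0,0,0,0,0.25],[0,0,0,0,0,0.25],[0,0,0,0,0,0.25],[0,0,0,0,0,0.25]]

```text
time: 23.48
ee_pos: [0.5339, -0.0716, 0.1414]
ee_rot: [[-0.826, 0.563, -0.003], [0.563, 0.826, 0.0], [0.002, -0.001, -1.0]]
wrist_force: [-5.0, 2.5, 1.5]
finger_gap: 0.501
finger_force: 25.0
```

```bash
python3 lg.py
```

```text
23.63 turn 1.341 Mz [0.156 0.197 0.121 0.207] mean 0.17 tq7 [ 0.061 -0.25  -0.266 -0.174] F [-4.5  2.7  1.6] J [ 35.  25. -41. 110.  20.  53.  41.] [ 0.5339 -0.0715  0.1414]
```

Request:
move_arm:
  series:
    - [[0,0,0,0,0,0.25],[0,0,0,0,0,0.25],[0,0,0,0,0,0.25],[0,0,0,0,0,0.25],[0,0,0,0,0,0.25]]

```text
time: 24.05
ee_pos: [0.5341, -0.0714, 0.1414]
ee_rot: [[-0.733, 0.68, -0.002], [0.68, 0.733, 0.0], [0.002, -0.001, -1.0]]
wrist_force: [-4.5, 2.2, 0.2]
finger_gap: 0.502
finger_force: 25.0
```

```bash
python3 lg.py
```

```text
24.2 turn 1.491 Mz [0.24  0.181 0.159 0.167] mean 0.187 tq7 [ 0.021 -0.277 -0.289 -0.196] F [-4.6  3.5  0.6] J [ 34.  24. -39. 110.  19.  53.  33.] [ 0.5341 -0.0714  0.1414]
```

Bearing is clear: torque stepped by about 0.11 between turn 1.19 and 1.34. The clicks therefore fall at about 1.571 and 2.094, and I'll aim for about 2.24.

Request:
move_arm:
  series:
    - [[0,0,0,0,0,0.25],[0,0,0,0,0,0.25],[0,0,0,0,0,0.25],[0,0,0,0,0,0.25],[0,0,0,0,0,0.25]]

```text
time: 24.62
ee_pos: [0.5343, -0.0712, 0.1414]
ee_rot: [[-0.624, 0.782, -0.002], [0.782, 0.624, 0.001], [0.002, -0.001, -1.0]]
wrist_force: [-4.2, 2.6, -0.9]
finger_gap: 0.505
finger_force: 25.0
```

```bash
python3 lg.py
```

```text
24.77 turn 1.641 Mz [0.225 0.231 0.172 0.188] mean 0.204 tq7 [ 0.046 -0.274 -0.292 -0.198] F [-3.2  3.5 -0. ] J [ 32.  24. -37. 110.  18.  52.  25.] [ 0.5343 -0.0712  0.1414]
```

Request:
move_arm:
  series:
    - [[0,0,0,0,0,0.25],[0,0,0,0,0,0.25],[0,0,0,0,0,0.25],[0,0,0,0,0,0.25],[0,0,0,0,0,0.25]]

```text
time: 25.18
ee_pos: [0.5345, -0.0711, 0.1414]
ee_rot: [[-0.5, 0.866, -0.001], [0.866, 0.5, 0.001], [0.001, -0.001, -1.0]]
wrist_force: [-3.8, 3.5, -0.8]
finger_gap: 0.507
finger_force: 25.0
```

```bash
python3 lg.py
```

```text
25.33 turn 1.79 Mz [0.189 0.196 0.169 0.212] mean 0.191 tq7 [ 0.021 -0.298 -0.315 -0.221] F [-2.6  3.9 -0.3] J [ 31.  23. -35. 110.  17.  52.  18.] [ 0.5345 -0.0711  0.1414]
```

Request:
move_arm:
  series:
    - [[0,0,0,0,0,0.25],[0,0,0,0,0,0.25],[0,0,0,0,0,0.25],[0,0,0,0,0,0.25],[0,0,0,0,0,0.25]]

```text
time: 25.75
ee_pos: [0.5347, -0.071, 0.1414]
ee_rot: [[-0.365, 0.931, -0.001], [0.931, 0.365, 0.001], [0.001, -0.0, -1.0]]
wrist_force: [-2.6, 3.2, -0.7]
finger_gap: 0.505
finger_force: 25.0
```

```bash
python3 lg.py
```

```text
25.9 turn 1.94 Mz [0.265 0.26  0.192 0.247] mean 0.241 tq7 [-0.013 -0.319 -0.351 -0.25 ] F [-3.5  3.9 -1.7] J [ 29.  23. -33. 110.  15.  52.  10.] [ 0.5347 -0.071   0.1415]
```

Request:
move_arm:
  series:
    - [[0,0,0,0,0,0.25],[0,0,0,0,0,0.25],[0,0,0,0,0,0.25],[0,0,0,0,0,0.25],[0,0,0,0,0,0.25]]

```text
time: 26.32
ee_pos: [0.535, -0.0709, 0.1414]
ee_rot: [[-0.223, 0.975, -0.0], [0.975, 0.223, 0.001], [0.001, -0.0, -1.0]]
wrist_force: [-2.0, 4.7, -2.1]
finger_gap: 0.502
finger_force: 25.0
```

```bash
python3 lg.py
```

```text
26.47 turn 2.09 Mz [0.219 0.214 0.217 0.225] mean 0.218 tq7 [ 0.003 -0.293 -0.313 -0.221] F [-3.3  5.1 -1.8] J [ 28.  22. -31. 110.  14.  52.   3.] [ 0.535  -0.0709  0.1414]
```

Request:
move_arm:
  series:
    - [[0,0,0,0,0,0.25],[0,0,0,0,0,0.25],[0,0,0,0,0,0.25],[0,0,0,0,0,0.25],[0,0,0,0,0,0.2]]

```text
time: 26.88
ee_pos: [0.5352, -0.0709, 0.1414]
ee_rot: [[-0.081, 0.997, 0.0], [0.997, 0.081, 0.001], [0.001, 0.0, -1.0]]
wrist_force: [-1.9, 4.5, -1.9]
finger_gap: 0.501
finger_force: 25.0
```

```bash
python3 lg.py
```

```text
27.03 turn 2.234 Mz [0.3   0.25  0.251 0.224] mean 0.256 tq7 [-0.131 -0.338 -0.348 -0.272] F [-1.7  4.4 -2.8] J [ 26.  22. -29. 110.  14.  51.  -5.] [ 0.5352 -0.0709  0.1415]
```

Request:
move_arm:
  series:
    - [[0,0,0,0,0,-0.16],[0,0,0,0,0,-0.16],[0,0,0,0,0,-0.16],[0,0,0,0,0,-0.16],[0,0,0,0,0,-0.16]]

```text
time: 27.45
ee_pos: [0.5351, -0.0709, 0.1415]
ee_rot: [[-0.178, 0.984, -0.0], [0.984, 0.178, 0.001], [0.001, 0.0, -1.0]]
wrist_force: [-2.1, 5.6, -1.8]
finger_gap: 0.501
finger_force: 25.0
```

```bash
python3 lg.py
```

```text
27.6 turn 2.138 Mz [0.237 0.265 0.222 0.244] mean 0.242 tq7 [-0.382 -0.18  -0.169 -0.229] F [-1.5  4.5 -1.8] J [ 27.  22. -30. 110.  14.  51.   0.] [ 0.535  -0.0709  0.1414]
```

Request:
move_arm:
  series:
    - [[0,0,0,0,0,-0.1],[0,0,0,0,0,-0.1],[0,0,0,0,0,-0.1],[0,0,0,0,0,-0.1],[0,0,0,0,0,-0.1]]

```text
time: 28.02
ee_pos: [0.535, -0.0708, 0.1415]
ee_rot: [[-0.235, 0.972, -0.0], [0.972, 0.235, 0.002], [0.002, 0.0, -1.0]]
wrist_force: [-1.3, 4.8, -0.9]
finger_gap: 0.501
finger_force: 25.0
```

```bash
python3 lg.py
```

```text
28.17 turn 2.079 Mz [-0.034 -0.016 -0.081 -0.028] mean -0.04 tq7 [-0.035  0.088  0.082  0.044] F [-2.4  5.1 -1.3] J [ 28.  23. -31. 110.  14.  52.   3.] [ 0.535  -0.0708  0.1415]
```

Torque fell to zero at about 2.09 on backing off, so the pawl is holding on the second tooth. Now I'll let go and retreat.

Request:
move_arm:
  series:
    - [[0,0,0,0,0,0],[0,0,0,0,0,0],[0,0,0,0,0,0],[0,0,0,0,0,0],[0,0,0,0,0,0]]
  gripper: 0

```text
time: 28.58
ee_pos: [0.5355, -0.073, 0.1418]
ee_rot: [[-0.231, 0.973, 0.001], [0.973, 0.231, -0.001], [-0.001, 0.001, -1.0]]
wrist_force: [0.2, 0.4, 0.6]
finger_gap: 0.796
finger_force: 0.0
```

Request:
move_arm:
  series:
    - [[0,0,0,0,0,0],[0,0,0,0,0,0],[0,0,-0.2,0,0,0],[0,0,-0.4,0,0,0],[0,0,-0.5,0,0,0]]

```text
time: 29.0
ee_pos: [0.5348, -0.0722, 0.1695]
ee_rot: [[-0.232, 0.973, -0.001], [0.973, 0.232, 0.0], [0.0, -0.001, -1.0]]
wrist_force: [0.0, 0.4, -0.3]
finger_gap: 0.997
finger_force: 0.0
```

Request:
move_arm:
  series:
    - [[0,0,-0.6,0,0,0],[0,0,-0.6,0,0,0],[0,0,-0.6,0,0,0],[0,0,-0.6,0,0,0],[0,0,-0.4,0,0,0]]

```text
time: 29.42
ee_pos: [0.536, -0.0721, 0.2416]
ee_rot: [[-0.232, 0.973, 0.003], [0.973, 0.232, -0.001], [-0.001, 0.003, -1.0]]
wrist_force: [0.6, -0.6, 0.2]
finger_gap: 1.0
finger_force: 0.0
```

Request:
move_arm:
  series:
    - [[0.5,0,-0.2,0,0,0],[0.8,0,0,0,0,0],[0.8,0,0,0,0,0],[0.8,0,0,0,0,0],[0.6,0,0,0,0,0]]

```text
time: 29.83
ee_pos: [0.5137, 0.0157, 0.244]
ee_rot: [[-0.234, 0.972, -0.001], [0.972, 0.234, 0.001], [0.001, -0.0, -1.0]]
wrist_force: [1.0, 0.1, -0.3]
finger_gap: 1.001
finger_force: 0.0
```

```bash
python3 - <<'E'
from h import *
st()
im=arm.camera("scene"); x,y=proj("scene",(.535,-.0,.1)).astype(int)
cv2.imwrite("pics/s3.png",cv2.resize(im[y-80:y+70,x-100:x+100,::-1],None,fx=4,fy=4,interpolation=cv2.INTER_CUBIC))
E
```

```text
29.83 [0.5137 0.0157 0.244 ] yaw 13.53 F [ 1.   0.1 -0.3] M [ 0.006 -0.154  0.022] gap 1.001 ff 0.0 [ 24.  14. -36. 106.   9.  63.  -2.]
```

View pics/s3.png

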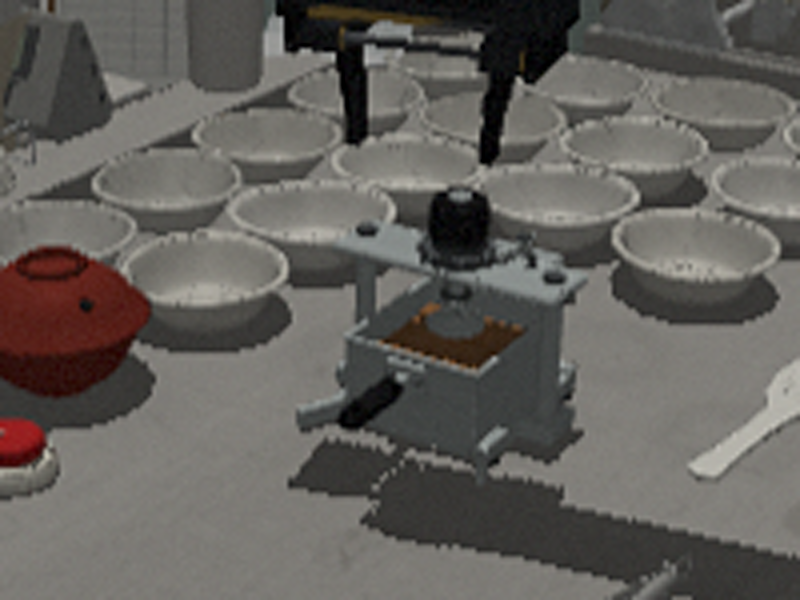

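The picture shows the pan home between the rails (its front at about (420,370)), with the foot down on the lid block at (455,320). The gripper is clear above and the bystanders in this view haven't moved. I'll hand in.

```bash
python3 -c "
from rig import arm
print(arm.hand_in())"
```

```text
the job is handed in; nothing more can be done
None
```

The job is handed in at about 30 s: the pan met the back stop at about 8 N, the foot came to bear, the knob went two teeth further, and on backing off the pawl took the load before I let go.

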